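# Tip the last walnuts into the crate under the low wire shelf

### The job

Pick up the metal scoop that holds two walnuts and, without spilling, reach in under the low wire shelf over the square green crate and tip both walnuts out into that crate, not into the round tub in the neighbouring rack. Do not knock the scoop or the robot against the crate or its rack, then stand the empty scoop back upright on the open table and let go.

Things in the scene. Friction and masses are not known exactly. Their poses are not given: they have to be found in the camera images.
- scoop_handle (a point): Aluminium scoop, about 0.14 kg, black handle. Point: mid-handle, 40 mm above the scoop's underside; x along handle to the open mouth, z up. Handle 20 mm wide, 22 tall, from 70 mm behind the point to 65 ahead; then the bowl, 110 x 88, walls 50 high (top 10 mm above the point), no front wall. Its floor climbs 15 deg to the pouring lip, 175 mm ahead of the point and 17 below it.
- crate_bay: Square green crate fixed in a low wire rack. Origin: centre of its underside, on the table; x from the rack's open front to its back, z up. Crate 180 x 180 mm, 70 high, walls 5. Wire shelf above it: x -94 to +94 mm, y -105 to +105, underside 190 mm up, top 200, empty. Posts, 10 mm round, at x +-90, y +-105. A like rack beside it (left or right, close by) holds a round tub.
- walnut_a_center (a point): Centre of a walnut: a loose ball, 32 mm across, 14 g, at the back of the scoop's bowl. It stays there while the scoop is level and rolls out over the lip once the scoop is tipped mouth-down by more than 15 degrees; 35 to 40 degrees empties it well.
- walnut_b_center (a point): Centre of the second walnut, the same as the first and beside it in the scoop.
Not all that is in view belongs to the job. What is shaped like the part that bears walnut_a_center but pink or red is not meant. What is shaped like the part that bears walnut_b_center but blue is not meant.

How it is judged:
On the way, in this order (a step that is already met when the one before it is completed fails the run):
1. the scoop is lifted with both walnuts in it (height (world z) of scoop_handle above 0.08 m and distance between each of walnut_a_center, walnut_b_center and scoop_handle below 0.18 m and height (world z) of each of walnut_a_center, walnut_b_center above 0.05 m), for 0.2 s.
2. both walnuts have been tipped into the square crate, the scoop still held up (height (world z) of scoop_handle above 0.08 m and x of walnut_a_center in the frame of crate_bay between -0.088 and 0.088 m and y of walnut_a_center in the frame of crate_bay between -0.088 and 0.088 m and z of walnut_a_center in the frame of crate_bay between 0 and 0.06 m and x of walnut_b_center in the frame of crate_bay between -0.088 and 0.088 m and y of walnut_b_center in the frame of crate_bay between -0.088 and 0.088 m and z of walnut_b_center in the frame of crate_bay between 0 and 0.06 m), for 0.1 s.
At the end, for the whole second after the job is handed in: Both walnut centres lie inside the square crate, below its rim; the scoop stands on the table, upright within 10 degrees (handle middle less than 55 mm above the table), released and at rest (x of walnut_a_center in the frame of crate_bay between -0.088 and 0.088 m and y of walnut_a_center in the frame of crate_bay between -0.088 and 0.088 m and z of walnut_a_center in the frame of crate_bay between 0 and 0.06 m and x of walnut_b_center in the frame of crate_bay between -0.088 and 0.088 m and y of walnut_b_center in the frame of crate_bay between -0.088 and 0.088 m and z of walnut_b_center in the frame of crate_bay between 0 and 0.06 m and angle between scoop_handle's own z axis and vertical below 0.17 rad and height (world z) of scoop_handle below 0.055 m and linear speed of scoop below 0.03 m/s and linear speed of each of walnut_a, walnut_b below 0.15 m/s); the robot touches nothing.
It fails at once if the scoop is knocked against the crate or its rack (over 8 N) (contact force between scoop and crate_bay above 8 N).
It fails at once if the robot is knocked against the crate or its rack (over 8 N) (contact force between any of the arm, the fingers and crate_bay above 8 N).
It also fails if it takes over 72 s, if anything falls off the work surface, if the arm or the gripper's body presses on something with over 40 N, if the wrist force passes 120 N, or if a joint passes its speed limit or range.

### The arm

A 6-joint arm with a two-finger parallel gripper is mounted at the origin on the work surface. World frame = base frame: x ahead of the robot, y to its left, z up, the work surface at z = 0. Lengths are in m, angles in rad, forces in N, time in s.
With the tool pointing down it reaches from about 0.325 to 0.925 m from the base axis. Payload 3.1 kg.
Tool frame: the origin (TCP) lies between the finger pads; the fingertips stand 17 mm ahead of it and the grasp point (between the pads) lies 2 mm behind it; z points along the fingers, y is the direction in which the jaws open and shut (so a half turn about z gives the same grasp; the last joint's range is limited). The gripper opens to 85 mm and grips with 20 to 120 N. Pads are 22 mm wide; open, the fingers measure 114 mm over their backs; the gripper's body (76 mm by 85 mm) begins 54 mm behind the grasp point. The pads swing forward as they close: fully open they stand 13 mm farther back than shut.
Start: joints at [-1.394, 0.217, 1.613, -0, 1.311, -0.112], TCP at [0.178, -0.599, 0.248] pointing down, gripper open.
Joint ranges: [-2.75, 2.75], [-0.78, 2.1], [0.31, 2.55], [-1.13, 4.27], [0.13, 2.63], [-2.58, 2.58]. Speed limits (rad/s): [2.79, 2.79, 3.14, 3.14, 3.14, 3.14].

### API

Orientations are given as a rotation vector (axis times angle).
In Python, from workcell import ctrl gives the robot as it stands. Calls block until the motion is done:
- ctrl.reach(position, orientation): joint-space move of the TCP to a pose.
- ctrl.move_l(position, rotation=None, feed=0.15): straight line of the TCP; rotation=None keeps the orientation; feed is the mean speed in m/s.
- ctrl.movej(angles): joint-space move.
- ctrl.command_gripper(opening): opening from 0.0 (shut) to 1.0 (fully open); the grip force is fixed at half the most; returns when the fingers have stopped.
- ctrl.dwell(seconds).
- ctrl.solve_ik(position, orientation): joint angles nearest the present ones, or None.
- ctrl.get_state(): the state.
- ctrl.camera(name): name is "scene" or "top" or "wrist"; returns the picture (384x512x3 uint8, blue, green, red); there is no depth.
- ctrl.camera_params(name): a dict with "camera_matrix" (3x3 intrinsics, pixels), "rvec" (rotation vector, rad) and "tvec" (3), from world to camera coordinates, as OpenCV has them. Camera axes: x right, y down, z forward; pixel columns grow to the right and rows downward; lengths in m; the calibration is good to about 2 mm. The wrist camera is an equidistant fisheye: a pixel r from the principal point sees the ray r / f radians off the axis. A picture is of the moment at which its call begins: read the wrist's pose just before it. camera_params takes no time and is no camera call; for the wrist camera it gives the pose at the moment of the call.
A pose or a line that the arm cannot do raises ctrl.Unreachable and nothing moves.
- ctrl.close_job(): hands the job in, once; it reports no verdict.
The state is a dict: "time_s": time; "qpos": joint angles; "qvel": joint speeds; "tau": joint torques, N m; "tool_pos": TCP position; "orientation": TCP orientation; "ft_force": force on the tool from outside, world axes, zero at the start; "wrist_torque": the same for the moment, N m; "gripper_width": opening from 0.0 (shut) to 1.0 (fully open).
Only numpy, scipy, OpenCV 4.12 (cv2) and the standard library are available. Lean on these libraries where they do the work, as an engineer would, in place of code of your own. Each camera call takes 0.05 s, during which the arm holds its last target. There are 200 camera calls.

## Working session

There is one attempt and no reset: what is moved stays moved. The work goes in short steps, each a Python script; the robot and the scene stay as the last script left them, time stands still between calls to the robot, and variables do not carry over. Pictures are saved under pics/ and viewed, about 8 in all and at most 12, crops included, and the job is handed in when it is done.

```bash
mkdir -p pics; ls; cat > h.py <<'E'
import numpy as np, cv2
from workcell import ctrl
from scipy.spatial.transform import Rotation as R
def ray(name,px,P=None):
    P=P or ctrl.camera_params(name)
    K=np.array(P["camera_matrix"]);Rm=cv2.Rodrigues(np.array(P["rvec"],float))[0];t=np.array(P["tvec"],float).ravel()
    x=(px[0]-K[0,2])/K[0,0];y=(px[1]-K[1,2])/K[1,1]
    if name=="wrist":
        r=np.hypot(x,y);d=np.array([x/r*np.sin(r),y/r*np.sin(r),np.cos(r)]) if r>0 else np.array([0,0,1.])
    else: d=np.array([x,y,1.])
    return -Rm.T@t, Rm.T@d
def onplane(name,px,z,P=None):
    o,d=ray(name,px,P); return o+d*(z-o[2])/d[2]
E
python3 - <<'E'
from h import *
for n in("scene","top","wrist"):
    cv2.imwrite(f"pics/{n}0.png",ctrl.camera(n)); o,d=ray(n,(256,192)); print(n,o.round(3),d.round(3),np.array(ctrl.camera_params(n)["camera_matrix"]).round(1).tolist())
a=cv2.imread("pics/scene0.png");b=cv2.imread("pics/top0.png")
cv2.imwrite("pics/both.png",np.vstack([a,b])[:,:]) 
E
```

```text
pics
scene [1.211 0.673 0.798] [-0.544 -0.52  -0.658] [[495.2, 0.0, 260.1], [0.0, 495.2, 189.8], [0.0, 0.0, 1.0]]
top [0.397 0.087 1.222] [ 0.144  0.004 -0.99 ] [[472.4, 0.0, 258.9], [0.0, 472.4, 186.1], [0.0, 0.0, 1.0]]
wrist [ 0.247 -0.578  0.372] [-0.263 -0.09  -0.961] [[297.3, 0.0, 252.1], [0.0, 297.3, 194.1], [0.0, 0.0, 1.0]]
```

View pics/top0.png

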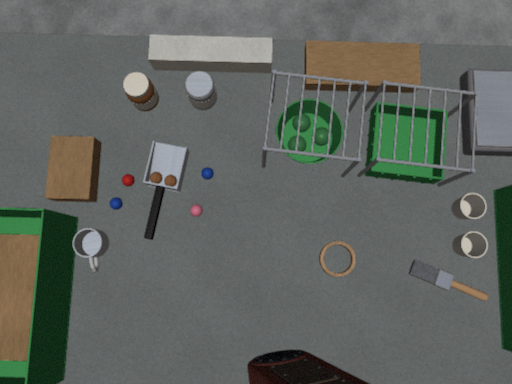

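View pics/scene0.png

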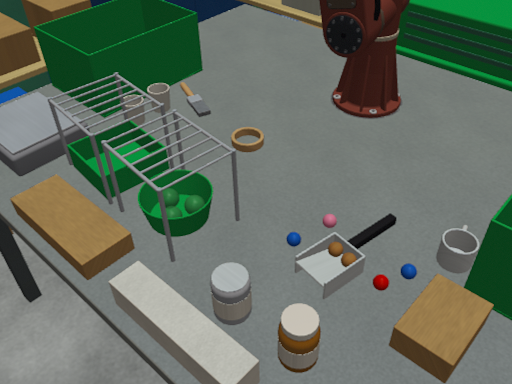

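The target scoop is the only one with brown walnuts: handle at (154,212), walnuts at (155,177) and (171,181) in the top view. The lookalikes are loose balls: red (128,180), pink (196,210), blue (116,203) and (207,173). The square crate is at (405,143). The round tub at (310,130) is the one to avoid. Next is a close crop to confirm.

```bash
python3 - <<'E'
from h import *
b=cv2.imread("pics/top0.png")
c=cv2.resize(b[70:190,360:490],None,fx=4,fy=4,interpolation=cv2.INTER_CUBIC)
s=cv2.resize(b[130:250,140:215],None,fx=4,fy=4,interpolation=cv2.INTER_CUBIC)
cv2.imwrite("pics/crop.png",np.hstack([s[:480],c[:480]]))
# handle axis: dark mask
roi=np.zeros(b.shape[:2],np.uint8); roi[183:242,140:172]=1
m=((b.max(2)<40)&(roi>0)).astype(np.uint8)
n,l,st,ce=cv2.connectedComponentsWithStats(m); k=1+np.argmax(st[1:,4]); m=(l==k)
ys,xs=np.nonzero(m); pts=np.array([onplane("top",p,0.045)[:2] for p in zip(xs,ys)])
print(len(pts),cv2.minAreaRect(pts.astype(np.float32)),cv2.boxPoints(cv2.minAreaRect(pts.astype(np.float32))).round(3).tolist())
# walnuts brown
hsv=cv2.cvtColor(b,cv2.COLOR_BGR2HSV)
w=cv2.inRange(hsv,(5,120,60),(20,255,255)); w[:165]=0;w[190:]=0;w[:,:145]=0;w[:,185:]=0
n,l,st,ce=cv2.connectedComponentsWithStats(w)
for i in range(1,n): print("walnut",st[i,4],ce[i].round(1),onplane("top",ce[i],0.035).round(3))
g=cv2.inRange(hsv,(50,150,60),(70,255,255)); g[:95]=0;g[190:]=0;g[:,:365]=0;g[:,450:]=0
ys,xs=np.nonzero(g);pts=np.stack([xs,ys],1).astype(np.float32); print("crate",cv2.minAreaRect(pts))
for n_,px,z in [("hback",(150,237),.05),("mouthL",(155,143),.05),("mouthR",(187,149),.05),("shelf FL",(376,165),.2),("shelf FR",(475,171),.2),("shelf BL",(382,83),.2),("shelf BR",(475,93),.2),("crate FL",(370,177),.07),("crate FR",(441,181),.07),("crate BR",(443,108),.07)]: print(n_,onplane("top",px,z).round(3))
E
```

```text
359 ((0.5117526650428772, 0.3445419371128082), (0.020851628854870796, 0.131386399269104), 80.48594665527344) [[0.4449999928474426, 0.3449999988079071], [0.574999988079071, 0.3230000138282776], [0.578000009059906, 0.3440000116825104], [0.4490000009536743, 0.3659999966621399]]
walnut 86 [155.8 177.3] [0.601 0.348 0.035]
walnut 87 [170.3 180.3] [0.594 0.311 0.035]
crate ((407.4591369628906, 141.5740509033203), (72.23209381103516, 70.22232055664062), 4.927110195159912)
hback [0.448 0.35  0.05 ]
mouthL [0.687 0.352 0.05 ]
mouthR [0.673 0.27  0.05 ]
shelf FL [ 0.613 -0.172  0.2  ]
shelf FR [ 0.606 -0.391  0.2  ]
shelf BL [ 0.804 -0.188  0.2  ]
shelf BR [ 0.786 -0.399  0.2  ]
crate FL [ 0.61 -0.19  0.07]
crate FR [ 0.605 -0.366  0.07 ]
crate BR [ 0.794 -0.377  0.07 ]
```

View pics/crop.png

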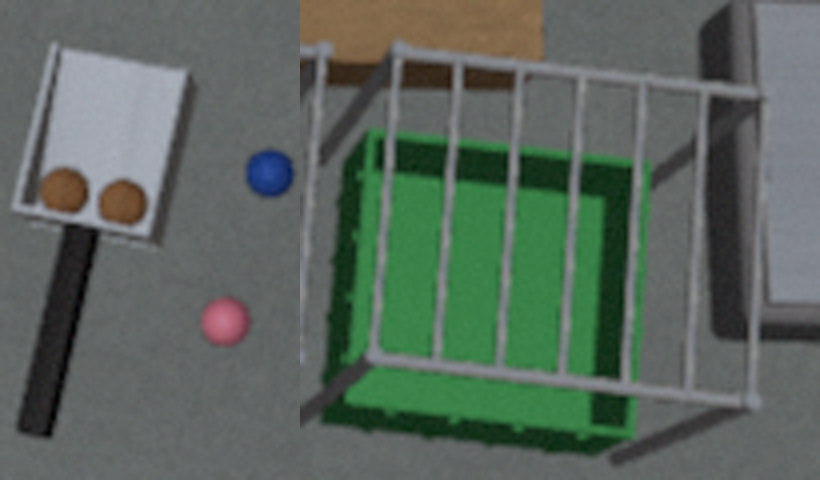

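The crop confirms it: two brown walnuts at the back of the scoop, and the square crate under the right-hand rack, with no lookalike in the scoop. Next I compute poses and check IK.

```bash
cat >> h.py <<'E'
A=np.deg2rad(45); G=-0.015
def scoopR(yaw,pitch): return R.from_euler('ZY',[yaw,pitch])   # pitch>0: mouth down
def tcp(P,yaw,pitch,sgn,gx=G,gz=0.0):
    S=scoopR(yaw,pitch); z=np.array([np.sin(A),0,-np.cos(A)]); y=np.array([0,sgn,0.]); x=np.cross(y,z)
    T=S*R.from_matrix(np.stack([x,y,z],1))
    return np.array(P)+S.apply([gx,0,gz])+T.apply([0,0,.002]), T.as_rotvec()
def crate_P(C,cy,lx,lz,pitch,ly=0.):
    """scoop point so that the lip lies at crate coords (lx,ly,lz)"""
    return np.array([C[0],C[1],0])+R.from_euler('z',cy).apply([lx,ly,lz])-scoopR(cy,pitch).apply([.175,0,-.017])
E
python3 - <<'E'
from h import *
q=lambda x,y:np.array((360+(x-300)/4,70+y/4))
sh=[onplane("top",q(*p),.195)[:2] for p in[(372,355),(753,402),(397,48),(762,92)]]
FL,FR,BL,BR=sh; print(np.round(sh,3), np.linalg.norm(FL-FR),np.linalg.norm(FL-BL))
d=(FL-FR)+(BL-BR); yw=np.arctan2(-d[0],d[1]); C1=np.mean(sh,0); d2=(BL+BR-FL-FR); print("shelf C",C1.round(3),"yaw",np.rad2deg(yw),np.rad2deg(np.arctan2(d2[1],d2[0])))
cr=[onplane("top",q(*p),.07)[:2] for p in[(368,130),(650,162),(635,432)]]; C2=(cr[0]+cr[2])/2
print("crate C",C2.round(3),np.linalg.norm(cr[0]-cr[1]),np.linalg.norm(cr[1]-cr[2]))
b=[onplane("top",(140+x/4,130+y/4),.05)[:2] for x,y in[(55,47),(188,70),(15,208),(158,240)]]
f=(b[0]+b[1])/2;k=(b[2]+b[3])/2;print("bowl",np.round(b,3).tolist(),"mouth mid",f,"back mid",k,np.linalg.norm(f-k),np.rad2deg(np.arctan2(*(f-k)[::-1])))
C=(C1+C2)/2; cy=yw; sy=np.deg2rad(-9.6)
for sgn in(1,-1):
  for n,P,yw_,p in [("g",(.5145,.344,.04),sy,0),("lift",(.5145,.344,.3),sy,0),("c",(.5,0,.3),0,0),("pre",crate_P(C,cy,-.13,.128,0)+[0,0,.155],cy,0),("pre2",crate_P(C,cy,-.13,.128,0),cy,0),("in",crate_P(C,cy,-.035,.128,0),cy,0),("pour",crate_P(C,cy,-.035,.088,np.deg2rad(38)),cy,np.deg2rad(38))]:
    t,o=tcp(P,yw_,p,sgn); s=ctrl.solve_ik(t,o); print(sgn,n,np.round(P,3),t.round(3),None if s is None else np.round(s,2))
E
```

```text
[[ 0.629 -0.178]
 [ 0.608 -0.389]
 [ 0.809 -0.194]
 [ 0.788 -0.402]] 0.21222956734230167 0.1804728832807846
shelf C [ 0.708 -0.291] yaw -5.5881113657356645 -4.727252761426715
crate C [ 0.708 -0.291] 0.17968322028063813 0.17522378643015019
bowl [[0.69, 0.356], [0.677, 0.27], [0.585, 0.374], [0.568, 0.284]] mouth mid [0.68353065 0.31312077] back mid [0.57646737 0.32907735] 0.10824582611233367 -8.476891875461648
1 g [0.514 0.344 0.04 ] [0.501 0.346 0.039] None
1 lift [0.514 0.344 0.3  ] [0.501 0.346 0.299] [ 0.76 -0.05  1.97 -0.82  0.88 -0.21]
1 c [0.5 0.  0.3] [0.486 0.    0.299] [-0.25 -0.62  2.37  0.3   0.64 -1.99]
1 pre [ 0.405 -0.261  0.3  ] [ 0.391 -0.26   0.299] None
1 pre2 [ 0.405 -0.261  0.145] [ 0.391 -0.26   0.144] None
1 in [ 0.499 -0.271  0.145] [ 0.486 -0.269  0.144] None
1 pour [ 0.547 -0.275  0.209] [ 0.535 -0.274  0.216] [-0.62  0.13  1.78  0.07  1.13 -2.12]
-1 g [0.514 0.344 0.04 ] [0.501 0.346 0.039] None
-1 lift [0.514 0.344 0.3  ] [0.501 0.346 0.299] None
-1 c [0.5 0.  0.3] [0.486 0.    0.299] [-0.25 -0.62  2.37  0.3   0.64  1.15]
-1 pre [ 0.405 -0.261  0.3  ] [ 0.391 -0.26   0.299] [-1.14 -0.54  2.33  0.78  1.04  0.23]
-1 pre2 [ 0.405 -0.261  0.145] [ 0.391 -0.26   0.144] [-1.14 -0.24  2.46  1.06  0.77 -0.21]
-1 in [ 0.499 -0.271  0.145] [ 0.486 -0.269  0.144] [-0.91 -0.05  2.3   1.14  0.6  -0.13]
-1 pour [ 0.547 -0.275  0.209] [ 0.535 -0.274  0.216] [-0.62  0.13  1.78  0.07  1.13  1.02]
```

Shelf and crate agree on the centre: (0.708, -0.291), yaw about -5.3°. At the pour pose the gripper body is above shelf height, so a smaller grasp tilt will do. I'll scan for a reachable one.

```bash
python3 - <<'E'
import h; from h import *
C=(.708,-.291);cy=np.deg2rad(-5.2);sy=np.deg2rad(-9.3)
W=[("g",(.5135,.344,.04),sy,0),("pg",(.5135,.344,.12),sy,0),("lift",(.5145,.344,.3),sy,0),("c",(.5,0,.3),(cy+sy)/2,0),("pre",crate_P(C,cy,-.13,.128,0)+[0,0,.155],cy,0),("pre2",crate_P(C,cy,-.13,.128,0),cy,0),("in",crate_P(C,cy,-.035,.128,0),cy,0),("mid",crate_P(C,cy,-.035,.108,np.deg2rad(19)),cy,np.deg2rad(19)),("pour",crate_P(C,cy,-.035,.088,np.deg2rad(38)),cy,np.deg2rad(38))]
for a in(0,10,20,30,37):
  for sgn in(1,-1):
    h.A=np.deg2rad(a); r=[]
    for n,P,y,p in W:
      s=ctrl.solve_ik(*tcp(P,y,p,sgn)); r.append(n+(":X" if s is None else ":"+",".join("%.1f"%v for v in s)))
    print(a,sgn," ".join(r))
E
```

```text
0 1 g:0.5,0.4,1.8,-0.0,0.9,-0.9 pg:0.5,0.3,1.7,-0.0,1.1,-0.9 lift:0.5,0.1,1.6,-0.0,1.4,-0.9 c:-0.1,-0.1,1.9,-0.0,1.4,-1.6 pre:-0.7,-0.2,1.9,0.0,1.4,-2.2 pre2:-0.7,0.0,2.1,0.0,1.1,-2.2 in:-0.6,0.2,1.9,0.0,1.1,-2.1 mid:-0.5,0.4,1.6,-0.1,1.5,-2.0 pour:-0.5,0.6,1.3,-0.2,1.9,-2.0
0 -1 g:0.5,0.4,1.8,-0.0,0.9,2.2 pg:0.5,0.3,1.7,-0.0,1.1,2.2 lift:0.5,0.1,1.6,-0.0,1.4,2.2 c:-0.1,-0.1,1.9,0.0,1.4,1.6 pre:-0.7,-0.2,1.9,-0.0,1.4,0.9 pre2:-0.7,0.0,2.1,-0.0,1.1,0.9 in:-0.6,0.2,1.9,-0.0,1.1,1.0 mid:-0.5,0.4,1.6,-0.1,1.5,1.1 pour:-0.5,0.6,1.3,-0.2,1.9,1.2
10 1 g:0.5,0.4,1.9,-0.2,0.8,-0.8 pg:0.5,0.3,1.8,-0.1,0.9,-0.8 lift:0.5,0.1,1.7,-0.1,1.2,-0.8 c:-0.1,-0.2,2.0,0.0,1.2,-1.6 pre:-0.8,-0.3,2.0,0.1,1.3,-2.3 pre2:-0.8,-0.1,2.2,0.1,0.9,-2.4 in:-0.7,0.1,2.0,0.1,0.9,-2.2 mid:-0.6,0.3,1.7,-0.1,1.3,-2.0 pour:-0.5,0.5,1.4,-0.2,1.7,-2.0
10 -1 g:0.5,0.4,1.9,-0.2,0.8,2.4 pg:0.5,0.3,1.8,-0.1,0.9,2.4 lift:0.5,0.1,1.7,-0.1,1.2,2.3 c:-0.1,-0.2,2.0,0.0,1.2,1.6 pre:-0.8,-0.3,2.0,0.1,1.3,0.8 pre2:-0.8,-0.1,2.2,0.1,0.9,0.8 in:-0.7,0.1,2.0,0.1,0.9,0.9 mid:-0.6,0.3,1.7,-0.1,1.3,1.1 pour:-0.5,0.5,1.4,-0.2,1.7,1.2
20 1 g:0
[... 617 characters left out ...]
5,2.2,0.0,0.9,-1.6 pre:X pre2:X in:X mid:-0.7,0.1,1.9,0.1,1.0,-2.2 pour:-0.6,0.3,1.6,-0.1,1.4,-2.0
30 -1 g:X pg:X lift:X c:-0.1,-0.5,2.2,0.0,0.9,1.5 pre:-1.0,-0.4,2.2,0.5,1.1,0.5 pre2:-1.0,-0.2,2.3,0.6,0.8,0.3 in:-0.8,-0.0,2.2,0.6,0.7,0.5 mid:-0.7,0.1,1.9,0.1,1.0,0.9 pour:-0.6,0.3,1.6,-0.1,1.4,1.1
37 1 g:0.7,0.4,2.0,-1.1,0.6,0.2 pg:0.7,0.2,2.0,-0.9,0.6,-0.1 lift:0.7,-0.0,1.9,-0.6,0.9,-0.4 c:-0.1,-0.5,2.3,0.0,0.7,-1.6 pre:X pre2:X in:X mid:-0.7,0.0,2.0,0.2,0.9,-2.3 pour:-0.6,0.2,1.7,-0.0,1.3,-2.1
37 -1 g:X pg:X lift:X c:-0.1,-0.5,2.3,0.0,0.7,1.5 pre:-1.1,-0.5,2.3,0.6,1.1,0.4 pre2:-1.1,-0.2,2.4,0.8,0.8,0.1 in:-0.9,-0.0,2.2,0.8,0.6,0.2 mid:-0.7,0.0,2.0,0.2,0.9,0.8 pour:-0.6,0.2,1.7,-0.0,1.3,1.1
```

```bash
sed -i 's/A=np.deg2rad(45)/A=np.deg2rad(10)/' h.py; python3 - <<'E'
from h import *
sy=np.deg2rad(-9.3)
ctrl.command_gripper(1.0)
ctrl.reach(*tcp((.5135,.344,.2),sy,0,1)); ctrl.dwell(.3)
P=ctrl.camera_params("wrist"); im=ctrl.camera("wrist"); cv2.imwrite("pics/w1.png",im)
K=np.array(P["camera_matrix"]);Rm=cv2.Rodrigues(np.array(P["rvec"],float))[0];t=np.array(P["tvec"]).ravel()
def proj(X):
    c=Rm@X+t; th=np.arctan2(np.hypot(c[0],c[1]),c[2]); u=c[:2]/np.hypot(c[0],c[1])*th; return (K[0,0]*u[0]+K[0,2],K[1,1]*u[1]+K[1,2])
S=scoopR(sy,0)
for l in[(-.07,0,.011),(0,0,.011),(.065,0,.011),(.175,.044,.01),(.175,-.044,.01)]:
    u=proj(np.array([.5135,.344,.04])+S.apply(l)); cv2.drawMarker(im,tuple(int(round(v)) for v in u),(0,255,255),cv2.MARKER_CROSS,10,1)
cv2.imwrite("pics/w1m.png",im); print(ctrl.get_state()["time_s"])
E
```

```text
4.2
```

View pics/w1m.png

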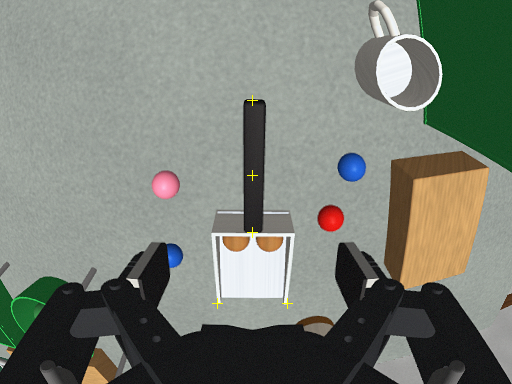

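The markers match the handle to about 3 px: end at (255,100), bowl joint at (254,232). Both walnuts are in the bowl at (237,243) and (269,243). I'll grasp and lift.

```bash
python3 - <<'E'
from h import *
sy=np.deg2rad(-9.3); g=(.5135,.344)
ctrl.move_l(tcp((*g,.041),sy,0,1)[0],feed=.12)
ctrl.command_gripper(0.0); s=ctrl.get_state(); print(s["gripper_width"],np.round(s["ft_force"],2),s["time_s"])
ctrl.move_l(tcp((*g,.10),sy,0,1)[0],feed=.06); ctrl.dwell(.3)
ctrl.move_l(tcp((*g,.26),sy,0,1)[0],feed=.12); ctrl.dwell(.3)
s=ctrl.get_state(); print(s["gripper_width"],np.round(s["ft_force"],2),np.round(s["wrist_torque"],2),np.round(s["tool_pos"],3),s["time_s"])
cv2.imwrite("pics/w2.png",np.hstack([ctrl.camera("wrist")[:,100:400],ctrl.camera("scene")[20:,100:512][:384]]) if 0 else ctrl.camera("scene"))
E
```

```text
0.22287338944853613 [-0.8  -0.37  1.94] 6.2917
0.22109942280226114 [-0.35  0.15 -1.9 ] [0.02 0.35 0.04] [0.499 0.346 0.258] 9.5083
```

View pics/w2.png

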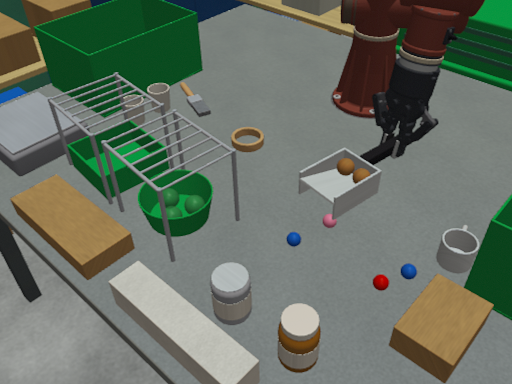

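The scoop is held level-looking, with both walnuts at (346,166) and (361,176). I'll carry it to just in front of the crate, above rim height, and look.

```bash
python3 - <<'E'
from h import *
sy=np.deg2rad(-9.3); g=(.5135,.344); C=(.708,-.291);cy=np.deg2rad(-5.2)
ctrl.move_l(tcp((*g,.31),sy,0,1)[0],feed=.1)
pre2=crate_P(C,cy,-.135,.128,0); pre=pre2+[0,0,.165]
ctrl.move_l(*tcp(pre,cy,0,1),feed=.13); 
ctrl.move_l(*tcp(pre2,cy,0,1),feed=.1); ctrl.dwell(.4)
s=ctrl.get_state(); print(s["gripper_width"],np.round(s["tool_pos"],3),tcp(pre2,cy,0,1)[0].round(3),s["time_s"])
a=ctrl.camera("scene");t=ctrl.camera("top");cv2.imwrite("pics/s3.png",a);cv2.imwrite("pics/t3.png",t)
cv2.imwrite("pics/c3.png",np.hstack([cv2.resize(a[50:250,60:260],None,fx=2,fy=2,interpolation=3),cv2.resize(t[80:280,320:520],None,fx=2,fy=2,interpolation=3)]))
def proj(n,X):
    P=ctrl.camera_params(n); return cv2.projectPoints(np.array(X,float).reshape(-1,3),np.array(P["rvec"],float),np.array(P["tvec"],float),np.array(P["camera_matrix"]),None)[0].reshape(-1,2)
S=scoopR(cy,0); L=[pre2+S.apply(l) for l in[(.175,.044,.01),(.175,-.044,.01),(.065,.044,.01),(.065,-.044,.01),(.175,.044,-.017)]]
print("scene crop",((proj("scene",L)-[60,50])*2).round(0).tolist()); print("top crop",((proj("top",L)-[320,80])*2+[400,0]).round(0).tolist())
E
```

```text
0.22382105054100288 [ 0.385 -0.262  0.143] [ 0.385 -0.262  0.143] 17.3167
scene crop [[213.0, 105.0], [175.0, 80.0], [283.0, 75.0], [244.0, 51.0], [216.0, 124.0]]
top crop [[557.0, 210.0], [634.0, 219.0], [551.0, 306.0], [628.0, 315.0], [551.0, 214.0]]
```

View pics/c3.png

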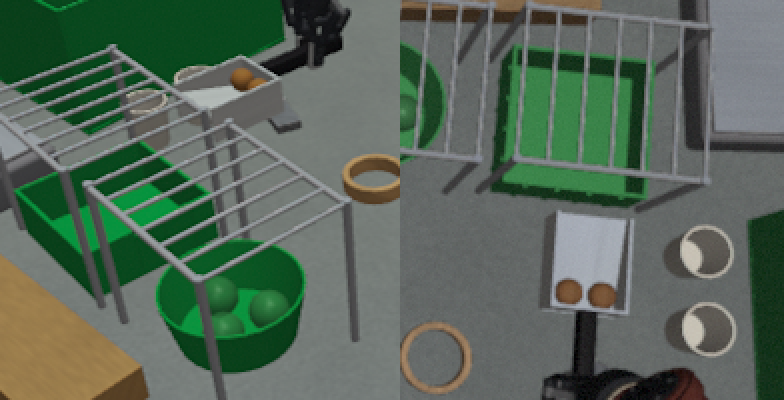

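Both views match prediction: mouth corners (558,212)/(634,219) against (557,210)/(634,219), with no droop. The walnuts are still at the back of the bowl. Going in and tipping.

```bash
python3 - <<'E'
from h import *
C=(.708,-.291);cy=np.deg2rad(-5.2); f=np.abs
ctrl.move_l(*tcp(crate_P(C,cy,-.035,.128,0),cy,0,1),feed=.06)
print(np.round(ctrl.get_state()["ft_force"],2))
for p in (10,20,30,38):
    ctrl.move_l(*tcp(crate_P(C,cy,-.035,.128-.04*p/38,np.deg2rad(p)),cy,np.deg2rad(p),1),feed=.05)
    s=ctrl.get_state(); print(p,np.round(s["ft_force"],2),s["gripper_width"])
ctrl.dwell(1.5)
s=ctrl.get_state(); print(np.round(s["ft_force"],2),s["time_s"])
a=ctrl.camera("scene");t=ctrl.camera("top")
cv2.imwrite("pics/c4.png",np.hstack([cv2.resize(a[50:250,60:260],None,fx=2,fy=2,interpolation=3),cv2.resize(t[80:280,320:520],None,fx=2,fy=2,interpolation=3)]))
E
```

```text
[ 0.53  0.37 -1.66]
10 [-0.44  0.08 -1.24] 0.22731353364952492
20 [-0.57  0.82 -1.79] 0.22564389900476528
30 [ 0.09 -0.28 -0.89] 0.22164636381744052
38 [ 1.06 -0.5  -1.48] 0.22342852816648617
[ 0.26 -0.19 -1.38] 23.1667
```

View pics/c4.png

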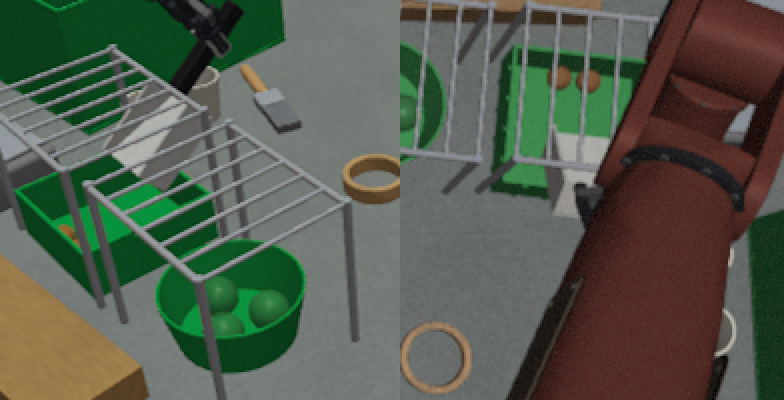

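Both walnuts are in the crate, at (560,77) and (588,82) in the top crop. I'll back out along the same path and return the scoop to its original clear spot.

```bash
python3 - <<'E'
from h import *
sy=np.deg2rad(-9.3); g=(.5135,.344); C=(.708,-.291);cy=np.deg2rad(-5.2)
for p in (30,20,10,0):
    ctrl.move_l(*tcp(crate_P(C,cy,-.035,.128-.04*p/38,np.deg2rad(p)),cy,np.deg2rad(p),1),feed=.06)
pre2=crate_P(C,cy,-.135,.128,0)
ctrl.move_l(*tcp(pre2,cy,0,1),feed=.1)
ctrl.move_l(*tcp(pre2+[0,0,.165],cy,0,1),feed=.12)
ctrl.move_l(*tcp((*g,.31),sy,0,1),feed=.15)
ctrl.move_l(tcp((*g,.07),sy,0,1)[0],feed=.12)
ctrl.move_l(tcp((*g,.0425),sy,0,1)[0],feed=.03)
s=ctrl.get_state(); print(np.round(s["ft_force"],2),np.round(s["tool_pos"],3),s["time_s"])
ctrl.command_gripper(1.0); ctrl.dwell(.3)
t=tcp((*g,.041),sy,0,1); z=R.from_rotvec(t[1]).as_matrix()[:,2]
ctrl.move_l(t[0]-.16*z,feed=.1); ctrl.dwell(.5)
s=ctrl.get_state(); print(np.round(s["ft_force"],2),s["gripper_width"],s["time_s"])
w=ctrl.camera("wrist");a=ctrl.camera("scene");
cv2.imwrite("pics/c5.png",np.hstack([w[:,120:400],a]))
E
```

```text
[ 0.14  0.55 -1.61] [0.499 0.347 0.041] 35.5583
[ 0.23 -0.87  0.15] 1.0023721015095195 38.75
```

View pics/c5.png

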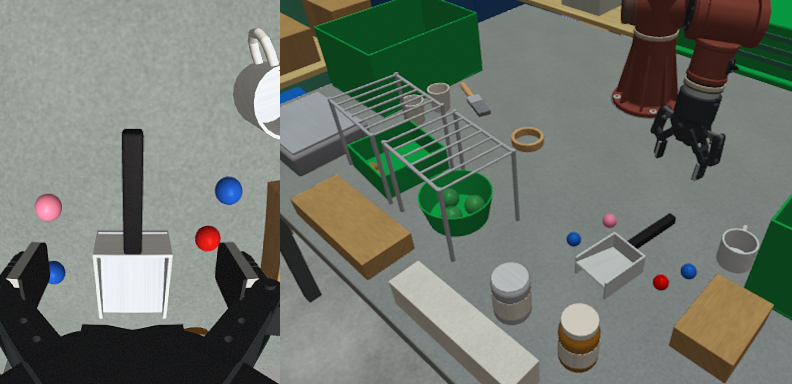

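The empty scoop stands upright with its bowl at (610,265), and the gripper is clear of it. One last numeric check on the walnuts, then I hand in.

```bash
python3 - <<'E'
from h import *
b=ctrl.camera("top"); w=cv2.inRange(cv2.cvtColor(b,cv2.COLOR_BGR2HSV),(5,110,50),(20,255,255)); w[:104]=0;w[176:]=0;w[:,:372]=0;w[:,450:]=0
n,l,st,ce=cv2.connectedComponentsWithStats(w)
for i in range(1,n):
    if st[i,4]>8: X=onplane("top",ce[i],.021); print(st[i,4],R.from_euler('z',5.2,degrees=True).apply(X-[.708,-.291,0]).round(3))
print(ctrl.get_state()["time_s"]); ctrl.close_job()
E
```

```text
58 [0.071 0.012 0.021]
9 [0.07  0.03  0.021]
50 [ 0.07  -0.028  0.021]
16 [ 0.068 -0.01   0.021]
38.9
the job is handed in; nothing more can be done
```

The job is done and handed in at about 39 s of the 72 s allowed; `close_job()` gives no verdict. I gripped the scoop by its handle and carried it level to the crate. Then I reached in under the shelf, tipped it 38° and emptied both walnuts into the square green crate. I backed out the same way, stood the empty scoop back on its original spot and let go.

**Walnuts:** the last top view put both inside the crate, near its back wall. In the crate frame they were at about x 0.07 m, y +0.015 and -0.02 m, within the ±0.088 m limit. A wire of the shelf split each walnut into two blobs in the image, so those positions are good to a few millimetres.

**Contact:** the wrist force stayed below about 2 N at every reading, which were all taken between moves. I saw no contact with the crate or rack.

**Scoop:** the last pictures showed it upright, empty and clear of the open gripper. I judged that by eye and did not measure the angle.

No check failed or disagreed.

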